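# Turn the parts carousel until the screw pot faces the arrow

## Task

Push the rim pegs of the parts carousel round with your fingers, gently, until the tin pot of screws stands right in line with the yellow arrow on the carousel's foot, and leave it standing still there. Only push the turntable: do not pinch it, do not touch, lift or shift the four things standing on it, and leave everything else on the bench as it is.

Things in the scene. Friction and masses are not known exactly. Their poses are not given: they have to be found in the camera images.
- carousel_foot: fixed foot of the carousel: low grey disc (radius 88 mm, 19 mm high) with a flat tongue ending in a yellow arrow head (46 mm wide, 6 mm high, pointing outward, its point 185 mm from the axis) on the bench. Origin on the bench on the turning axis, z up; the arrow lies along the foot's own -x axis. It cannot move, but its place and yaw vary
- turntable: round plywood turntable, radius 122 mm. Origin on the turning axis at the disc's underside, 20 mm above the bench; z up, x and y turn with it. It turns either way without end and stays where it is left (friction about 0.08 N m). Its rubber mat is 35 mm above the bench. The four things stand in four bays, 57 mm from the axis at 0, 90, 180, 270 degrees from its x axis, in any order
- peg (a point): middle of the top of one of eight like, dark wooden rim pegs: upright, 15 mm in diameter (19 mm in the lowest 5 mm), from the disc (33 mm above the bench) to 115 mm above the bench, 112 mm from the axis. This one is at 22.5 degrees from the turntable's x axis, the others follow every 45 degrees. Low dividers (14 mm above the mat) at 45, 135, 225, 315 degrees part the bays
- screw_pot: the open tin pot of screws, pale grey with a pale band, 65 mm in diameter, 75 mm high, loose in one of the bays (top 110 mm above the bench). Origin at the centre of its underside
- wax_tin: a flat round tin, grey lid and blue band, 73 mm in diameter, 26 mm high, loose in one of the bays. Origin at the centre of its underside
- offcut_2: a wooden block 50 x 40 mm, 50 mm high, loose in one of the bays. Origin at the centre of its underside
- offcut_6: a wooden block 30 x 60 mm, 30 mm high, loose in one of the bays. Origin at the centre of its underside
- masking_roll: a bystander: roll of masking tape lying flat, 96 mm in diameter, 24 mm high. Origin at the centre of its underside
- driver_black: a bystander: screwdriver with a black handle, 169 mm long, lying along its x axis. Origin at the middle of its underside
- try_square: a bystander: try square lying flat, 177 x 118 x 19 mm. Origin at the middle of its underside. Not listed: a fixed bundle of boards, about 0.1 m high, lies close to the right (-y) of the carousel's far half, a low tray of tools to its left; the rim's near side, towards the robot, is free
Not all that is in view belongs to the job. What is shaped like the screw_pot but purple or turquoise is not meant.

How it is judged:
By the outcome, as a careful person would: the job done as asked, in the order asked, and still so for the second after the job is handed in, with the robot touching nothing.
It also fails if it takes over 67 s, if anything falls off the work surface, if the arm or the gripper's body presses on something with over 40 N, if the wrist force passes 120 N, or if a joint passes its speed limit or range.

## Robot

A 6-joint arm with a two-finger parallel gripper is mounted at the origin on a cart in front of the work surface, level with it; the furniture and walls round the work are solid. World frame = base frame: x ahead of the robot, y to its left, z up, the work surface at z = 0. Lengths are in m, angles in degrees, forces in N, time in s.
With the tool pointing down it reaches from about 0.35 to 0.85 m from the base axis. Payload 8.1 kg.
Tool frame: the origin (TCP) lies on the centre line of the jaws, within the pads' length; the fingertips stand 25 mm ahead of it and the grasp point (between the pads) lies 6 mm ahead of it; z points along the fingers, y is the line along which they close (so a half turn about z gives the same grasp; the last joint's range is limited). The gripper opens to 85 mm and grips with 20 to 120 N. Pads are 22 mm wide; open, the fingers measure 114 mm over their backs; the gripper's body (76 mm by 85 mm) begins 54 mm behind the grasp point. The pads swing forward as they close: fully open they stand 13 mm farther back than shut.
Start: joints at [-71.413, 7.471, 85.268, -0, 87.261, -4.893], TCP at [0.239, -0.55, 0.256] pointing down, gripper open.
Joint ranges: [-169.43, 169.43], [-51.17, 129.36], [1.28, 143.12], [-76.62, 256.62], [0, 156.53], [-152.29, 152.29]. Speed limits (degrees/s): [136.94, 136.94, 159.86, 180, 180, 180].

## Interface

Orientations are given as [roll, pitch, yaw] about the fixed x, y, z axes, in that order (R = Rz(yaw) Ry(pitch) Rx(roll)).
In Python, from plant import ctrl gives the robot as it stands.
- The arm moves only by the shell command python3 -m handwheel 'ROWS' [FORCE]. ROWS is JSON, a list of rows, each a list of 5 numbers: the shift along the tool's x, y, z in mm, then the turn about the tool's z in degrees, then the closure, from 0 (fully open) to 1 (shut). A call has 1 to 12 rows; each row is the pose to reach, as a shift and turn from the pose commanded when the call began, along the tool's axes at that moment; what a row does not reach only later rows make up. A row lasts 1/10 s, in which the tool goes at most 50 mm and 8.59 degrees, less where a joint would pass 70% of its speed; a pose out of reach is approached as far as the arm can. A call with a gripper value outside its range is refused whole. The fingers move at their own pace and stop on an object; FORCE is the grip in N (left out, the last holds). Time passes only in rows, so rows that repeat a pose let the fingers close. It gives the time, the measured TCP pose, the force, the opening and the grip force at its end, in the units of the state.
- ctrl.sense(): the state, without advancing time (a new reading comes with each control period).
- ctrl.camera(name): name is "scene" or "top" or "wrist"; returns a dict with "frame" (480x640x3 uint8, red, green, blue), "fx", "fy", "cx", "cy" (pixels), "k1" (the pictures are not rectified: a ray, as slopes to the right and down, at radius r is drawn at 1 + k1 r^2 times it, then the intrinsics apply), "origin" and "attitude" of the camera in the world. Camera axes: x right, y up, looking along -z (the intrinsics and any distortion apply to the point x, -y, -z); pixel columns grow to the right and rows downward; lengths in m; the calibration is good to about 2 mm. A picture is of the moment at which its call begins. There is no depth.
- ctrl.finish_job(): hands the job in; it is judged then, once.
The state is a dict: "clock": time; "joint_pos": joint angles; "joint_velocities": joint speeds; "effort": joint torques, N m; "ee_pos": TCP position; "tool_rot": TCP orientation; "force": force on the tool from outside, world axes, zero at the start; "wrist_torque": the same for the moment, N m; "width": opening from 0.0 (shut) to 1.0 (fully open); "gripper_force": force on a finger pad.
Only numpy, scipy, OpenCV 4.12 (cv2) and the standard library are available. Lean on these libraries where they do the work, as an engineer would, in place of code of your own. Each camera call takes 0.05 s, during which the arm holds its last target. There are 200 camera calls.

## Working session

There is one attempt and no reset: what is moved stays moved. The work goes in short steps, Python scripts to look and compute and a shell command to move; the robot and the scene stay as the last step left them, time stands still between calls to the robot, and variables do not carry over. Pictures are saved under pics/ and viewed, at most 10 in all, crops included, and the job is handed in when it is done.

```bash
mkdir -p pics
cat > h.py <<'E'
import numpy as np, cv2
from plant import ctrl
from scipy.spatial.transform import Rotation as R
def snap(n,f):
    c=ctrl.camera(n); cv2.imwrite('pics/'+f,c['frame'][:,:,::-1]); return c
def rot(c):
    a=np.array(c['attitude'],float)
    return a if a.shape==(3,3) else (R.from_euler('xyz',a,degrees=True).as_matrix() if a.size==3 else None)
def ray(c,u,v):
    K=np.array([[c['fx'],0,c['cx']],[0,c['fy'],c['cy']],[0,0,1.]])
    p=cv2.undistortPoints(np.array([[[u,v]]],float),K,np.array([c['k1'],0,0,0.]))[0,0]
    return rot(c)@np.array([p[0],-p[1],-1])
def onplane(c,u,v,z):
    d=ray(c,u,v);o=np.array(c['origin']);return o+d*(z-o[2])/d[2]
E
python3 - <<'E'
from h import *
for n in('top','scene'):
    c=snap(n,n+'1.png');print({k:c[k] for k in c if k!='frame'})
s=ctrl.sense();print(s)
E
```

```text
{'fx': 538.8436737277117, 'fy': 538.8436737277117, 'cx': 317.4264647048742, 'cy': 236.24550604742493, 'k1': 0.022209600943225966, 'origin': array([ 0.27378769, -0.00195745,  1.51831277]), 'attitude': array([  8.59823936,  -0.94452644, -89.33277843])}
{'fx': 534.6433517157825, 'fy': 534.6433517157825, 'cx': 314.8759388900313, 'cy': 243.3795771848919, 'k1': -0.03983276020026335, 'origin': array([-0.13299737,  0.52418026,  0.94406538]), 'attitude': array([  43.76685119,   -0.50072188, -130.56424348])}
{'clock': 0.1, 'joint_pos': array([-7.14141990e+01,  7.51085977e+00,  8.53249339e+01, -1.63609415e-03,
        8.72616849e+01, -4.89318916e+00]), 'joint_velocities': array([ 0.0410073 , -0.16726094, -0.10804082, -0.01317035,  0.05709665,
        0.07588333]), 'effort': array([ 1.52204535e-03, -5.70948637e+01, -5.01942873e+01, -1.08820984e-04,
        7.99973641e-03, -7.62603668e-05]), 'ee_pos': array([ 0.23890847, -0.54987462,  0.25533032]), 'tool_rot': array([-1.79902737e+02, -6.68663448e-03,  2.34790640e+01]), 'force': array([ 0.23602246, -0.33601925, -0.39499896]), 'wrist_torque': array([ 0.00838778, -0.01914422,  0.00504377]), 'gripper_force': 0.0, 'width': 0.9988458501307512}
```

View pics/top1.png

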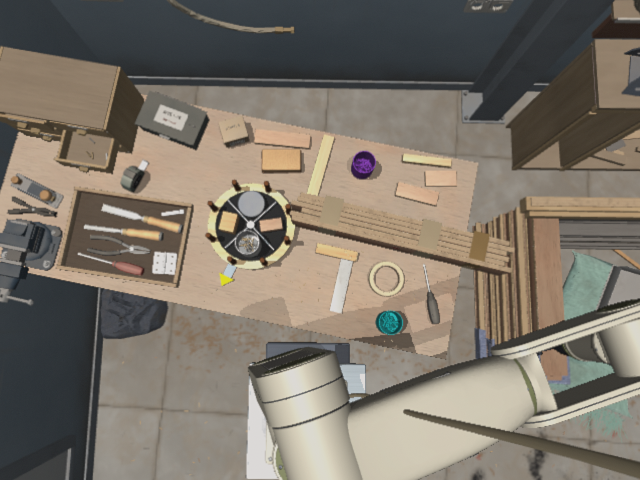

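View pics/scene1.png

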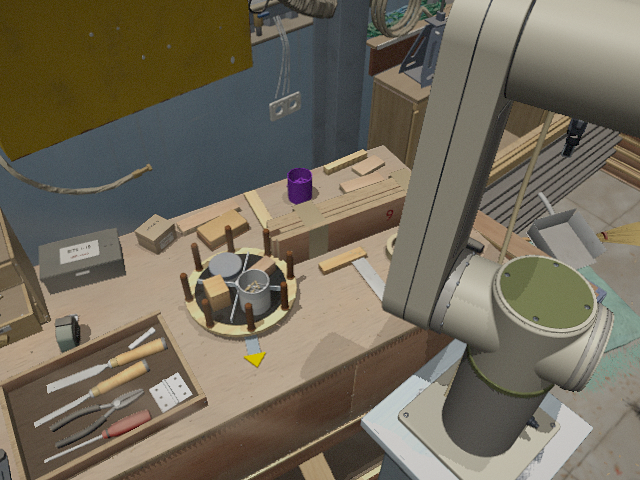

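The top view shows the carousel at (250,225), the pot at (247,243) and the yellow arrow at (227,280). The decoys (purple and turquoise) are away to the right. I'll measure these next.

Run:
```python
from h import *
c=ctrl.camera('top'); f=c['frame']
hsv=cv2.cvtColor(f,cv2.COLOR_RGB2HSV)
def blobs(m,x0,y0,x1,y1,amin):
    mm=np.zeros_like(m);mm[y0:y1,x0:x1]=m[y0:y1,x0:x1]
    n,l,s,ce=cv2.connectedComponentsWithStats(mm)
    return [(s[i,4],ce[i],s[i,:4]) for i in range(1,n) if s[i,4]>=amin],l
b,_=blobs(cv2.inRange(hsv,(22,170,120),(35,255,255)),200,255,260,300,20)
for a,ce,s in b: print('yellow',a,ce,s,onplane(c,*ce,.006))
b,_=blobs(cv2.inRange(hsv,(3,100,25),(18,255,130)),195,170,310,275,8)
for a,ce,s in b: print('peg',a,ce.round(1),s)
# pale rim
m=cv2.inRange(hsv,(18,40,190),(32,130,255)); b,l=blobs(m,195,170,300,275,100)
for a,ce,s in b: print('rim',a,ce,s)
g=f[165:300,190:315,::-1]; cv2.imwrite('pics/crop1.png',cv2.resize(g,None,fx=4.4,fy=4.4,interpolation=cv2.INTER_CUBIC))
```

```text
yellow 75 [224.58666667 279.18666667] [220 274  13  11] [0.37771923 0.23385248 0.006     ]
peg 63 [279.  170.5] [262 170  38   3]
peg 44 [235.6 185.1] [232 180   9  11]
peg 44 [267.1 186.4] [264 181   8  11]
peg 47 [212.4 206. ] [208 201  10  11]
peg 33 [287.6 208.3] [286 204   5  10]
peg 23 [235.1 225.2] [233 217   5  16]
peg 42 [210.3 236.8] [206 233  10   9]
peg 42 [286.6 239.9] [284 236   7   9]
peg 35 [231.5 260. ] [228 257   9   7]
peg 38 [263.4 261.2] [260 257   8   9]
rim 151 [254.40397351 186.48344371] [240 183  27  11]
rim 182 [224.78571429 196.57142857] [215 187  22  20]
rim 135 [279.3037037 199.0962963] [269 192  19  19]
rim 178 [211.4494382  222.69101124] [207 210  11  27]
rim 231 [227.13852814 221.33766234] [219 212  18  20]
rim 135 [289.66666667 227.48148148] [286 215   9  25]
rim 171 [219.74269006 250.75438596] [210 242  20  21]
rim 166 [277.94578313 252.8313253 ] [266 242  23  19]
rim 139 [249.79856115 265.05035971] [235 261  28   8]
```

View pics/crop1.png

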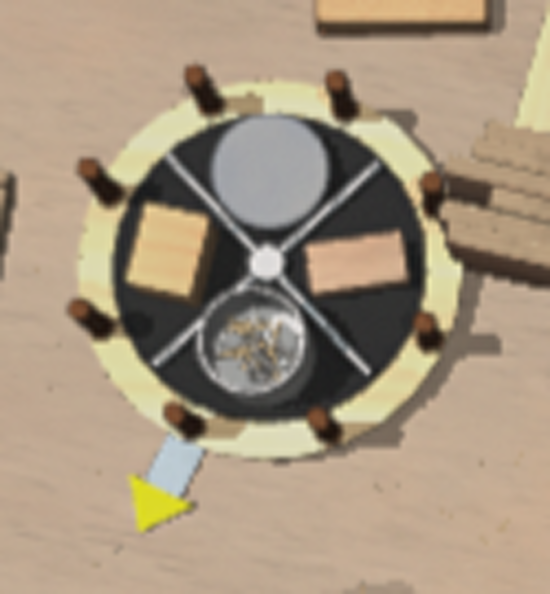

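Run:
```python
from h import *
c=ctrl.camera('top'); f=c['frame']; hsv=cv2.cvtColor(f,cv2.COLOR_RGB2HSV)
# outer rim points: pale rim convex hull
m=cv2.inRange(hsv,(18,40,190),(32,130,255)); mm=np.zeros_like(m); mm[180:272,205:298]=m[180:272,205:298]
h=cv2.convexHull(cv2.findNonZero(mm))[:,0].astype(float)
P=np.array([onplane(c,u,v,.034)[:2] for u,v in h])
A=np.c_[2*P,np.ones(len(P))];s=np.linalg.lstsq(A,(P**2).sum(1),rcond=None)[0]
print('rim centre',s[:2],'r',np.sqrt(s[2]+s[:2]@s[:2]))
pg=np.array([(235.6,185.1),(267.1,186.4),(287.6,208.3),(286.6,239.9),(263.4,261.2),(231.5,260),(210.3,236.8),(212.4,206)])
Q=np.array([onplane(c,u,v,.08)[:2] for u,v in pg]);print('peg mean',Q.mean(0))
C=(s[:2]+0)
for q in Q: 
  d=q-Q.mean(0);print('peg',np.hypot(*d),np.degrees(np.arctan2(d[1],d[0])))
for n,u,v,z in(('tip',221.8,285.5,.006),('arrowcen',224.59,279.19,.006),('pot',247.5,243.4,.11),('knob',250.5,224.5,.06)):
  p=onplane(c,u,v,z)[:2];d=p-C;print(n,p,np.hypot(*d),np.degrees(np.arctan2(d[1],d[0])))
```

```text
rim centre [0.52742271 0.16328682] r 0.12150438006540544
peg mean [0.52589693 0.16132241]
peg 0.11138703193243531 21.379543977484833
peg 0.11113431965712857 -24.06187419887623
peg 0.11050362979410794 -68.03067429768487
peg 0.1112302608961269 -114.12985277010584
peg 0.11158921109109556 -158.62955442906622
peg 0.11111859309283975 156.38110802208487
peg 0.11095119440823274 111.08696535054398
peg 0.11069127352455453 66.25188827528476
tip [0.3600373  0.24092651] 0.1845150375344986 155.11634368196655
arrowcen [0.37771004 0.23384285] 0.16550539940668305 154.76660951866265
pot [0.46537257 0.16111532] 0.06208812778894091 -177.995709011299
knob [0.52453826 0.16032756] 0.004132462018885225 -134.26654588776142
```

The carousel axis is at about (0.527, 0.162). The arrow lies at about 155° and the pot at about 181°, so the table must turn about 26° clockwise. I'll push the near peg at (0.423, 0.12) towards +y, with the fingers shut.

```bash
python3 -m handwheel '[[410,-503,0,23.5,1],[410,-503,0,23.5,1],[410,-503,0,23.5,1],[410,-503,0,23.5,1],[410,-503,0,23.5,1],[410,-503,0,23.5,1],[410,-503,0,23.5,1],[410,-503,0,23.5,1],[410,-503,0,23.5,1],[410,-503,0,23.5,1],[410,-503,0,23.5,1],[410,-503,0,23.5,1]]'
python3 -m handwheel '[[0,0,0,0,1],[0,0,0,0,1]]'
```

```text
clock: 1.4
ee_pos: [0.4015, 0.0294, 0.2566]
tool_rot: [180.0, -0.1, -0.0]
force: [1.0, -0.9, 0.6]
width: 0.004
gripper_force: 0.0
clock: 1.6
ee_pos: [0.4013, 0.0286, 0.2561]
tool_rot: [180.0, 0.0, 0.2]
force: [0.4, -0.8, 0.1]
width: -0.003
gripper_force: 0.0
```

Run:
```python
from h import *
c=snap('wrist','w1.png');print({k:c[k] for k in c if k!='frame'})
```

```text
{'fx': 411.99273244073214, 'fy': 411.99273244073214, 'cx': 325.31449718030274, 'cy': 240.9709834045986, 'k1': -0.06369067337003465, 'origin': array([0.47904822, 0.02936334, 0.37344434]), 'attitude': array([-1.75891586e+01,  8.94140284e-03, -8.98313682e+01])}
```

View pics/w1.png

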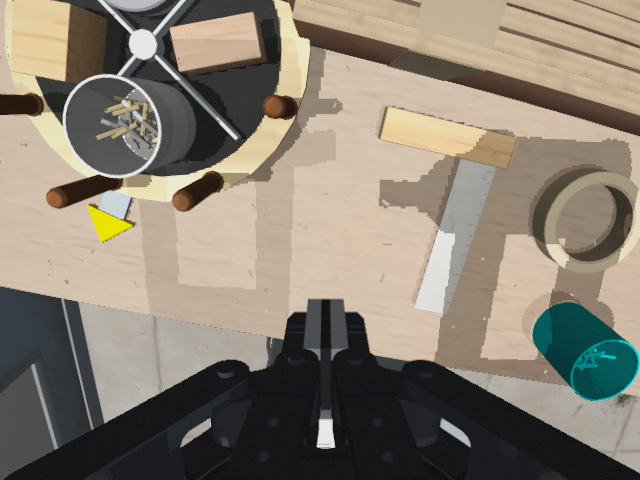

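The wrist view shows the near peg's top at (182,200), the pot mouth around (112,126), the arrow with corners (88,205), (134,224) and tip (102,243), and the knob at (143,44).

Run:
```python
from h import *
c=ctrl.camera('wrist')
C=np.array([.5267,.1623])
for n,u,v,z in(('peg',182,201,.115),('pegL',56,199,.115),('pegR',285,107,.115),('tip',102,243,.006),('a',88,205,.006),('b',134,224,.006),('pot',112,126,.11),('potL',64,126,.11),('potR',160,126,.11),('knob',143,44,.06)):
  p=onplane(c,u,v,z)[:2];d=p-C;print(n,p.round(4),np.hypot(*d).round(4),np.degrees(np.arctan2(d[1],d[0])).round(1)%360)
```

```text
peg [0.424  0.1202] 0.111 202.3
pegL [0.4259 0.2047] 0.1093 157.2
pegR [0.4815 0.0522] 0.1191 247.7
tip [0.3604 0.2413] 0.1841 154.6
a [0.3976 0.2488] 0.1554 146.2
b [0.3792 0.2071] 0.1542 163.1
pot [0.4714 0.1623] 0.0553 180.0
potL [0.4721 0.194 ] 0.0631 149.9
potR [0.4709 0.1313] 0.0638 209.0
knob [0.5265 0.1575] 0.0048 267.3
```

```bash
python3 -m handwheel '[[15,-30,0,0,1],[15,-54,20,0,1],[15,-54,60,0,1],[15,-54,100,0,1],[15,-54,130,0,1],[15,-54,145,0,1],[15,-54,155,0,1],[15,-54,155,0,1],[15,-54,155,0,1]]'
python3 -c "
from h import *
snap('wrist','w2.png')"
```

```text
clock: 2.6
ee_pos: [0.4172, 0.0805, 0.1022]
tool_rot: [-180.0, -0.1, -0.1]
force: [-0.4, -0.3, 0.7]
width: -0.0
gripper_force: 0.0
```

View pics/w2.png

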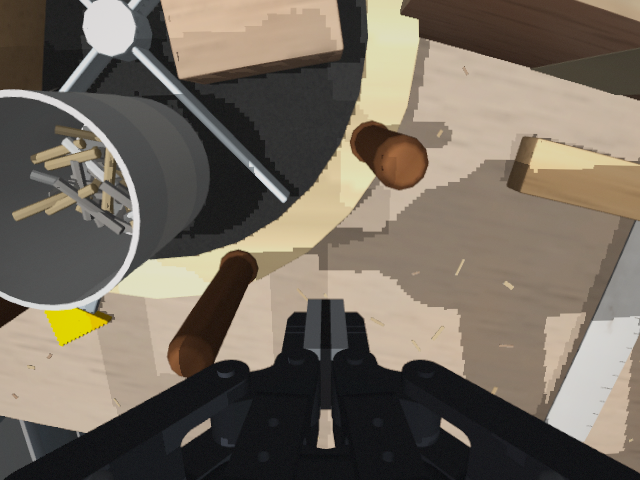

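```bash
python3 -m handwheel '[[0,-3,-4,0,1],[0,-7,-8,0,1],[0,-11,-8,0,1],[0,-14,-8,0,1],[0,-17,-8,0,1],[0,-20,-8,0,1],[0,-23,-8,0,1],[0,-26,-8,0,1],[0,-29,-8,0,1],[0,-32,-8,0,1],[0,-34,-8,0,1],[0,-35,-8,0,1]]'
python3 -m handwheel '[[0,-2,0,0,1],[0,-4,0,0,1],[0,-7,0,0,1],[0,-10,0,0,1],[0,-13,0,0,1],[0,-16,0,0,1],[0,-18,0,0,1],[0,-20,0,0,1],[0,-21,0,0,1],[0,-22,0,0,1],[0,-22,0,0,1],[0,-22,0,0,1]]'
python3 -c "
from h import *
snap('wrist','w3.png')
c=snap('top','t3.png');print(ctrl.sense()['ee_pos'])
cv2.imwrite('pics/t3c.png',cv2.resize(c['frame'][165:300,190:315,::-1],None,fx=4.4,fy=4.4,interpolation=cv2.INTER_CUBIC))"
```

```text
clock: 3.85
ee_pos: [0.4165, 0.1165, 0.1093]
tool_rot: [-180.0, -0.0, -0.0]
force: [0.1, -1.5, 0.5]
width: -0.001
gripper_force: 0.6
clock: 5.05
ee_pos: [0.4166, 0.1383, 0.1094]
tool_rot: [-180.0, -0.0, -0.0]
force: [1.1, 1.0, -0.4]
width: -0.004
gripper_force: 0.0
[0.41662959 0.13831344 0.10937855]
```

View pics/w3.png

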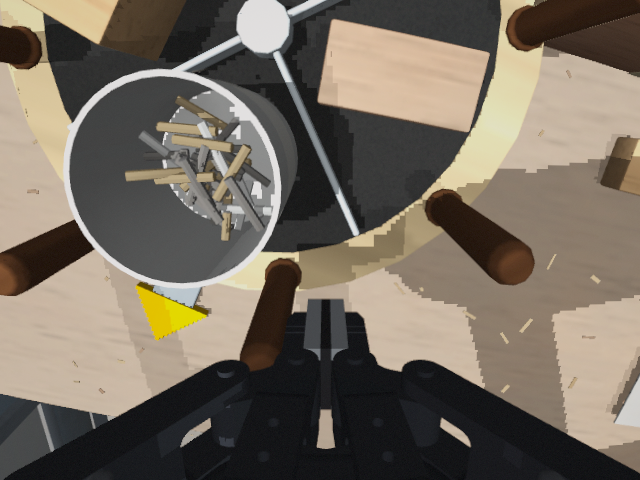

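The peg is being pushed and the pot is turning. Its mouth is at about (173,178), and the arrow corners are at (138,284) and (208,316) with the tip at (158,340).

Run:
```python
from h import *
c=ctrl.camera('wrist')
f=c['frame']
C=np.array([.5267,.1623])
# rim top extremes of pot mouth
pts=np.array([onplane(c,u,v,.11)[:2] for u,v in((66,175),(280,200),(165,71),(185,286),(90,245),(255,265),(100,100),(232,97))])
A=np.c_[2*pts,np.ones(8)];s=np.linalg.lstsq(A,(pts**2).sum(1),rcond=None)[0];print('potfit',s[:2],np.sqrt(s[2]+s[:2]@s[:2]))
d=s[:2]-C;print(np.hypot(*d),np.degrees(np.arctan2(d[1],d[0])))
for n,u,v,z in(('tip',158,340,.006),('a',138,284,.006),('b',208,316,.006),('pegbase',284,266,.038),('pegbaseR',443,204,.038),('pegbaseRR',520,28,.038)):
  p=onplane(c,u,v,z)[:2];d=p-C;print(n,p.round(4),np.hypot(*d).round(4),np.degrees(np.arctan2(d[1],d[0])).round(1)%360)
```

```text
potfit [0.47304527 0.18285287] 0.03158672099932783
0.05745651078522583 159.04026067465867
tip [0.3604 0.2424] 0.1846 154.3
a [0.398  0.2494] 0.1554 145.9
b [0.3773 0.2094] 0.1567 162.5
pegbase [0.4218 0.1591] 0.105 181.7
pegbaseR [0.4527 0.0835] 0.1081 226.8
pegbaseRR [0.5295 0.0559] 0.1064 271.5
```

```bash
python3 -m handwheel '[[0,-1.5,0,0,1],[0,-3,0,0,1],[0,-4.5,0,0,1],[0,-6,0,0,1],[0,-7,0,0,1],[0,-8,0,0,1],[0,-8,0,0,1],[0,-8,0,0,1],[0,-4,0,0,1],[0,10,0,0,1],[0,20,0,0,1],[0,20,0,0,1]]'
python3 -m handwheel '[[0,0,-40,0,1],[0,0,-80,0,1],[-30,-30,-130,0,1],[-50,-60,-150,0,1],[-50,-90,-150,0,1],[-50,-90,-150,0,1],[-50,-90,-150,0,1]]'
python3 -c "
from h import *
snap('wrist','w4.png')"
```

```text
clock: 6.4
ee_pos: [0.4166, 0.1172, 0.1093]
tool_rot: [180.0, -0.0, -0.1]
force: [0.2, 0.3, 0.9]
width: -0.001
gripper_force: 0.0
clock: 7.1
ee_pos: [0.3663, 0.2089, 0.2594]
tool_rot: [180.0, -0.0, 0.1]
force: [-0.5, 0.7, -1.2]
width: 0.002
gripper_force: 0.0
```

View pics/w4.png

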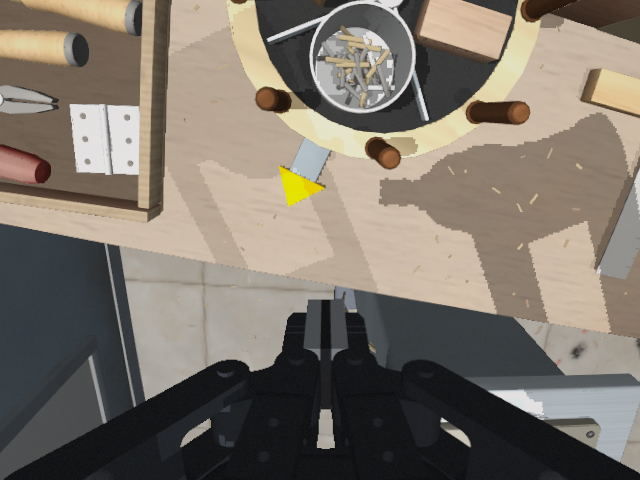

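The fingers are clear and the pot mouth (363,57) is close to the line of the arrow. I'll move forward so the whole carousel is visible and measure the residual.

```bash
python3 -m handwheel '[[40,30,-30,0,1],[80,40,-60,0,1],[80,40,-60,0,1],[80,40,-60,0,1],[80,40,-60,0,1]]'
python3 - <<'E'
from h import *
c=snap('wrist','w5.png'); f=c['frame']; hsv=cv2.cvtColor(f,cv2.COLOR_RGB2HSV)
m=cv2.inRange(hsv,(22,190,140),(32,255,255)); n,l,s,ce=cv2.connectedComponentsWithStats(m); i=1+s[1:,4].argmax(); print('yellow',s[i],ce[i],onplane(c,*ce[i],.006))
E
```

```text
clock: 7.65
ee_pos: [0.4457, 0.1678, 0.3178]
tool_rot: [180.0, 0.2, -0.1]
force: [-0.1, 0.1, 0.2]
width: -0.004
gripper_force: 0.0
yellow [249 232  38  31 536] [264.56529851 247.61380597] [0.37919566 0.23526891 0.006     ]
```

View pics/w5.png

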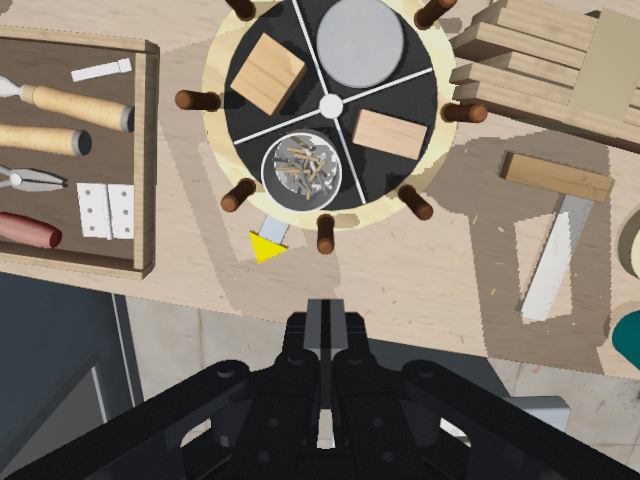

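The whole carousel is in view. The pot mouth is a circle at about (301,171), the divider ends are at (235,143)/(432,70) and (293,0)/(364,204), and the arrow is at (265,248).

Run:
```python
from h import *
c=ctrl.camera('wrist'); f=c['frame']; hsv=cv2.cvtColor(f,cv2.COLOR_RGB2HSV)
m=cv2.inRange(hsv,(18,40,190),(33,140,255)); m[232:]=0; m[:,:200]=0; m[:,465:]=0
n,l,s,ce=cv2.connectedComponentsWithStats(m); 
m=np.isin(l,[i for i in range(1,n) if s[i,4]>150]).astype(np.uint8)
P=cv2.findNonZero(m); h=cv2.convexHull(P)[:,0].astype(float); h=h[h[:,1]>25]
P=np.array([onplane(c,u,v,.035)[:2] for u,v in h])
from scipy.optimize import least_squares
r=least_squares(lambda q:np.hypot(*(P-q[:2]).T)-.122,[.527,.162],loss='soft_l1',f_scale=.001);C1=r.x;print('rim C',C1,np.abs(r.fun).mean())
L=[onplane(c,u,v,.049)[:2] for u,v in((235,143),(432,70),(293,0),(364,204))]
d1=L[1]-L[0];d2=L[3]-L[2];t=np.linalg.solve(np.c_[d1,-d2],L[2]-L[0]);C2=L[0]+t[0]*d1;print('div C',C2,[np.degrees(np.arctan2(d[1],d[0])) for d in(d1,d2)])
# pot mouth: HoughCircles
g=cv2.cvtColor(f,cv2.COLOR_RGB2GRAY); roi=cv2.GaussianBlur(g,(3,3),0)[115:225,245:360]
H=cv2.HoughCircles(roi,cv2.HOUGH_GRADIENT,1,100,param1=120,param2=15,minRadius=36,maxRadius=44);print(H+[245,115,0])
u,v=H[0,0,:2]+[245,115]
A=onplane(c,264.57,247.61,.006)[:2];T=onplane(c,257.5,264,.006)[:2]
for C in(C1,C2,np.array([.5267,.1623])):
  for n,p in(('pot',onplane(c,u,v,.11)[:2]),('potm',onplane(c,301.5,171,.11)[:2]),('arr',A),('tip',T)):
    d=p-C;print(n,p.round(4),np.hypot(*d).round(4),np.degrees(np.arctan2(d[1],d[0])).round(2))
```

```text
rim C [0.52817704 0.16311317] 0.0007874885166099521
div C [0.52604728 0.16374598] [np.float64(-70.38338464442714), np.float64(-160.09217218118238)]
[[[302.5        171.5         38.90000153]]]
pot [0.477  0.1864] 0.0563 155.51
potm [0.4774 0.1872] 0.0562 154.62
arr [0.3788 0.2355] 0.166 154.16
tip [0.3595 0.2443] 0.1872 154.3
pot [0.477  0.1864] 0.0541 155.19
potm [0.4774 0.1872] 0.054 154.26
arr [0.3788 0.2355] 0.1638 154.03
tip [0.3595 0.2443] 0.185 154.19
pot [0.477  0.1864] 0.0553 154.11
potm [0.4774 0.1872] 0.0553 153.2
arr [0.3788 0.2355] 0.165 153.68
tip [0.3595 0.2443] 0.1862 153.88
```

```bash
python3 -c "
from plant import ctrl
print(ctrl.finish_job())"
```

```text
the job is handed in; nothing more can be done
None
```

The screw pot now stands within about 1° of the yellow arrow by my last camera measurement. The arm is clear of everything, only one rim peg was pushed, and I handed the job in at about 7.7 s; no verdict came back.

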